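Index a rotary stage to the next hole

TASK

The rotary stage is locked in the middle hole of its index plate. Pull up its spring plunger by the black knob, turn the stage to the next hole so that the vial it carries stands under the square reader head (not under the round magnifier), and let the plunger drop fully home in that hole, so that the stage is locked; then let go. The next hole is on an adjustable block, so feel for it with the pin; never force the stage against the pin, keep the vial upright in its pocket and leave the dropper bottle and the petri dish where they stand.

Things in the scene. Friction and masses are not known exactly. Their poses are not given: they have to be found in the camera images.
- index_ring: Fixed steel index plate on the round dark base (232 mm across, 20 mm high). Origin on the turning axis at worktop level, z up, x from the middle hole to the axis. The plate's top is flat, 30 mm above the worktop, 78 to 104 mm from the axis, smooth between holes (steps under 0.5 mm): the pin, let down on it, slides along it and snaps into a hole by its own spring.
- middle_hole (a point): Mouth of the middle hole, 90 mm from the axis on the -x side of index_ring. Holes are 9.6 mm wide along the pin circle, 12 mm across it, 10 mm deep. One more hole lies each way along the pin circle, in an adjustable block, 0.70 rad from this one, give or take 0.14 rad: different in every run and not measured.
- rotary_stage: Turning aluminium stage: 150 mm disc, top 46 mm above the worktop, with an arm carrying the plunger 90 mm from the axis at its -x side and the vial pocket 62 mm from it at +x. Origin on the axis at worktop level; at the start its axes agree with index_ring's. Turns 0.95 rad each way; pushed at the knob it takes 1 to 2 N with the pin lifted, up to 4 N with the pin sliding on the plate.
- index_plunger (a joint): Height of the spring plunger in m: 0 fully home in a hole; 0.008 when the pin (round, 8 mm thick, flat end) rides on the plate's top; 0.014 at its upper stop. The spring pulls it down with 5 N at 0 rising to 9 N at 0.012.
- plunger_knob (a point): Centre of the plunger's upright round black knob, 26 mm across and 22 mm tall (11 mm above and below this point; 78 mm above the worktop when the plunger is home). It moves with stage and plunger. Below it are a thin neck and a 19 mm round sleeve whose top is 59 mm above the worktop.
- vial_pocket (a point): On the stage: centre of the floor of the vial's pocket, 46 mm above the worktop. The pocket is a 26 mm tall tube, 25 mm outside.
- reader_lens (a point): Lens under the square grey reader head (36 x 32 mm, top at 170 mm; fixed stand, its post 182 mm tall and 92 mm behind the head), 130 mm above the worktop, 62 mm from the turning axis, 0.70 rad to the left or right of index_ring's +x axis: over the vial's place, give or take 9 mm, when the plunger is in one of the side holes.
- magnifier_lens (a point): Centre of the round magnifying lens (50 mm across, fixed stand like the reader's), 163 mm above the worktop, at the other of the two places.
- stage_vial: Capped plastic vial, 16 mm across and 65 mm tall, standing loosely in the pocket of the stage. Origin at the centre of its foot, z along it.
- dropper_bottle: White dropper bottle, 31 mm across, 74 mm tall, standing on the worktop left of the stage. Bystander. Origin at the centre of its foot.
- petri_dish: Closed petri dish, 58 mm across, 15 mm tall, on the worktop right of the stage. Bystander. Origin at the centre of its underside.
Not all that is in view belongs to the job. What is shaped like the stage_vial but orange is not meant.

How it is judged:
On the way:
1. the plunger is pulled up clear of its hole (value of joint index_plunger above 0.0085 m), for 0.05 s.
At the end, for the whole second after the job is handed in: The vial's pocket is under the reader's lens (within 12 mm sideways), the plunger is fully home in the hole there (within 2 mm), the stage is still, and the vial stands upright (within 0.2 rad) on the floor of its pocket (within 6 mm) (horizontal distance between vial_pocket and reader_lens below 0.012 m and value of joint index_plunger below 0.002 m and angular speed of rotary_stage below 0.05 rad/s and angle between stage_vial's own z axis and vertical below 0.2 rad and distance between stage_vial and vial_pocket below 0.006 m); the robot touches nothing.
It fails at once if the pin is pressed against the index plate or a hole's wall with more than 25 N (contact force between index_ring and rotary_stage above 25 N).
It fails at once if the vial is tipped by more than 0.5 rad (angle between stage_vial's own z axis and vertical above 0.5 rad).
It fails at once if the dropper bottle is moved by more than 20 mm (distance of dropper_bottle from where it was at the start of the episode above 0.02 m).
It fails at once if the petri dish is moved by more than 20 mm (distance of petri_dish from where it was at the start of the episode above 0.02 m).
It also fails if it takes over 40 s, if anything falls off the work surface, if the arm or the gripper's body presses on something with over 40 N, if the wrist force passes 120 N, or if a joint passes its speed limit or range.

ROBOT

A 7-joint arm with a two-finger parallel gripper is mounted at the origin on a cart in front of the work surface, level with it; the furniture and walls round the work are solid. World frame = base frame: x ahead of the robot, y to its left, z up, the work surface at z = 0. Lengths are in m, angles in rad, forces in N, time in s.
With the tool pointing down it reaches from about 0.425 to 0.875 m from the base axis. Payload 9.9 kg.
Tool frame: the origin (TCP) lies between the finger pads; the fingertips stand 11 mm ahead of it and the grasp point (between the pads) lies 8 mm behind it; z points along the fingers, y is the line along which they close (so a half turn about z gives the same grasp; the last joint's range is limited). The gripper opens to 85 mm and grips with 20 to 120 N. Pads are 22 mm wide; open, the fingers measure 114 mm over their backs; the gripper's body (76 mm by 85 mm) begins 54 mm behind the grasp point. The pads swing forward as they close: fully open they stand 13 mm farther back than shut.
Start: joints at [1.247, 0.576, 0.025, 1.437, -0.015, 1.129, -0.057], TCP at [0.16, -0.656, 0.242] pointing down, gripper open.
Joint ranges: [-2.76, 2.76], [-0.34, 2.15], [-1.52, 1.57], [0.19, 2.46], [-1.09, 4.23], [0.17, 1.99], [-2.82, 2.82]. Speed limits (rad/s): [2.22, 2.22, 3.01, 3.01, 3.14, 3.14, 3.14].

INTERFACE

Orientations are given as a unit quaternion [x, y, z, w].
In Python, from bench import status, viewer, hand_in gives the robot as it stands.
- The arm moves only by the shell command python3 -m crank 'ROWS'. ROWS is a JSON object of lists of equal length, an entry for each row: "translation": the shift along the world's x, y, z in cm, a list of three; "roll": the turn about the world's z in rad; "fingers": the opening, from 0 (shut) to 1 (fully open). In form: {"translation": [[dx, dy, dz], ...], "roll": [roll, ...], "fingers": [fingers, ...]}. A call has 1 to 5 rows; each row shifts and turns the commanded pose from where the row before left it; what a row does not reach is not made up. A row lasts 1/8 s, in which the tool goes at most 62.5 mm and 10.7 degrees, less where a joint would pass 70% of its speed; a pose out of reach is approached as far as the arm can. A call with a gripper value outside its range is refused whole. The fingers move at their own pace and stop on an object; the grip force is fixed at half the most. Time passes only in rows, so rows that do not move let the fingers close. It gives the time, the measured TCP pose, the force, the opening and the grip force at its end, in the units of the state.
- status.get_state(): the state, without advancing time (a new reading comes with each control period).
- viewer.snapshot(name): name is "scene" or "top" or "wrist"; returns (picture, depth): 400x640x3 uint8, red, green, blue; 400x640 float32, m along the optical axis (not along the pixel's ray), 0 where there is no reading.
- viewer.camera_model(name): a dict with "mtx" (3x3 intrinsics, pixels), "origin" and "attitude" of the camera in the world; the wrist camera has in their place "T_tool_cam" (4x4, takes a point from camera to tool coordinates, whose origin is the TCP and whose axes are the flange's). Camera axes: x right, y down, z forward; pixel columns grow to the right and rows downward; lengths in m; the calibration is good to about 2 mm. The wrist camera is an equidistant fisheye: a pixel r from the principal point sees the ray r / f radians off the axis. A picture is of the moment at which its call begins: read the wrist's pose just before it. camera_model takes no time and is no camera call.
- hand_in(): hands the job in; it is judged then, once.
The state is a dict: "time_s": time; "joint_positions": joint angles; "qd": joint speeds; "joint_efforts": joint torques, N m; "eef_pos": TCP position; "tool_rot": TCP orientation; "ft_force": force on the tool from outside, world axes, zero at the start; "wrist_torque": the same for the moment, N m; "finger_gap": opening from 0.0 (shut) to 1.0 (fully open); "grasp_force": force on a finger pad.
Only numpy, scipy, OpenCV 4.12 (cv2) and the standard library are available. Lean on these libraries where they do the work, as an engineer would, in place of code of your own. Each camera call takes 0.05 s, during which the arm holds its last target. There are 200 camera calls.

## Working session

There is one attempt and no reset: what is moved stays moved. The work goes in short steps, Python scripts to look and compute and a shell command to move; the robot and the scene stay as the last step left them, time stands still between calls to the robot, and variables do not carry over. Pictures are saved under pics/ and viewed, at most 13 in all, crops included, and the job is handed in when it is done.

```bash
mkdir -p pics; cat > h.py <<'E'
import numpy as np, cv2
from bench import status, viewer
from scipy.spatial.transform import Rotation as R
def cam(n):
    m=viewer.camera_model(n); A=np.array(m["attitude"],float)
    A=R.from_quat(A).as_matrix() if A.size==4 else A.reshape(3,3)
    return np.array(m["mtx"]),np.array(m["origin"]),A
def pt(n,d,u,v):
    K,o,A=cam(n); z=d[v,u]
    return o+A@(z*np.array([(u-K[0,2])/K[0,0],(v-K[1,2])/K[1,1],1]))
def cloud(n,d):
    K,o,A=cam(n); v,u=np.mgrid[:400,:640]
    P=np.stack([(u-K[0,2])/K[0,0]*d,(v-K[1,2])/K[1,1]*d,d],-1)
    return P@A.T+o
E
python3 - <<'E'
from h import *
for n in("scene","top"):
    p,d=viewer.snapshot(n); cv2.imwrite(f"pics/{n}0.png",p[...,::-1]); np.save(n+"0.npy",d); print(viewer.camera_model(n))
print(status.get_state())
E
```

```text
{'mtx': array([[518.61230167,   0.        , 316.3709274 ],
       [  0.        , 518.61230167, 194.1118886 ],
       [  0.        ,   0.        ,   1.        ]]), 'origin': array([-0.11164618, -0.55490766,  0.53750382]), 'attitude': array([ 0.75593167, -0.35625044,  0.22995298, -0.49877306])}
{'mtx': array([[473.23045462,   0.        , 316.29363015],
       [  0.        , 473.23045462, 197.54247284],
       [  0.        ,   0.        ,   1.        ]]), 'origin': array([0.48559734, 0.05938307, 1.18828677]), 'attitude': array([-0.70095491,  0.7089298 , -0.0498536 ,  0.05996148])}
{'time_s': 0.1, 'joint_positions': array([ 1.24719004,  0.57647277,  0.02484539,  1.43779367, -0.01501667,
        1.12902657, -0.05652577]), 'qd': array([ 0.00082857, -0.00283223,  0.0013239 , -0.00344409, -0.00217358,
        0.00047801,  0.00094482]), 'joint_efforts': array([ 6.03562556e-03, -7.67305684e+01,  2.25821950e+00, -2.86605102e+01,
        1.59303012e-02,  8.68017320e-03, -1.95505777e-05]), 'eef_pos': array([ 0.16024549, -0.65530722,  0.24152291]), 'tool_rot': array([ 9.92819843e-01,  1.19616829e-01, -1.21369734e-04, -7.48196653e-04]), 'ft_force': array([ 0.06174647, -0.0276843 ,  0.00733584]), 'wrist_torque': array([ 0.06951447, -0.01632214,  0.00555799]), 'grasp_force': 0.0, 'finger_gap': 1.0034288291192346}
```

View pics/scene0.png

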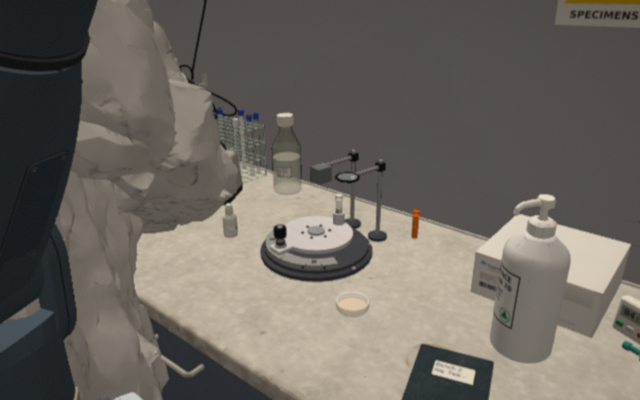

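View pics/top0.png

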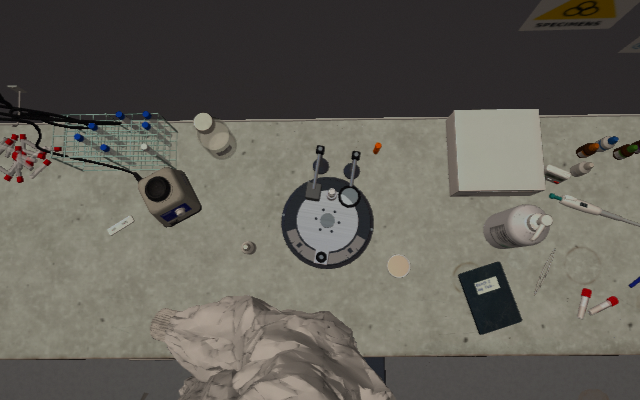

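The top view shows the stage at about (327,221), the black knob at (321,257) and the capped vial at (332,194). The square reader head is at (314,192), on the left, and the round magnifier at (348,197), on the right. The orange vial at (378,148) is the decoy, the dropper bottle is at (248,248) and the dish at (399,266). I'll enlarge to confirm.

```bash
python3 - <<'E'
from h import *
im=cv2.imread("pics/top0.png")[140:280,230:420]; cv2.imwrite("pics/topc.png",cv2.resize(im,None,fx=4,fy=4,interpolation=cv2.INTER_CUBIC))
d=np.load("top0.npy"); P=cloud("top",d)
sub=np.zeros(d.shape,bool); sub[170:280,270:385]=1
def fit(m,nm):
    pts=np.argwhere(m)[:,::-1].astype(np.float32)
    X=P[m]; c,r=cv2.minEnclosingCircle(X[:,:2].astype(np.float32)*1000); print(nm,len(X),c,r,X.mean(0))
z=P[...,2]
for u,v in [(321,257),(332,194),(314,192),(327,221),(348,197),(248,248),(399,266)]: print(u,v,pt("top",d,u,v))
m=sub&(z>.012)&(z<.025)&(d>0); 
X=P[m][:,:2]; fit(m,"base")
m=sub&(z>.04)&(z<.052)&(d>0);fit(m,"disc")
s2=sub.copy(); s2[:240]=0
m=s2&(z>.08)&(z<.1);fit(m,"knob")
m=sub&(z>.15)&(z<.177);fit(m,"head/mag")
for v in range(236,272,3): print(v,(z[v,306:338:3]*1000).astype(int))
E
```

```text
321 257 [0.51909287 0.06482283 0.08868127]
332 194 [0.66240295 0.03765816 0.11065632]
314 192 [0.6581072  0.07810902 0.16690737]
327 221 [0.60594357 0.04955509 0.05455283]
348 197 [0.6458418  0.00406955 0.16853307]
248 248 [0.54258142 0.23688485 0.06939185]
399 266 [ 0.49745547 -0.1255957   0.01420001]
base 1889 (625.7671508789062, 38.64392852783203) 134.6292266845703 [0.61832785 0.04980465 0.01882715]
disc 2640 (593.1519165039062, 53.673622131347656) 89.9730224609375 [0.5986658  0.05085967 0.04660899]
knob 95 (520.3072509765625, 64.55911254882812) 12.64070987701416 [0.51972494 0.06457841 0.08780422]
head/mag 742 (665.6304321289062, 36.57005310058594) 63.39395523071289 [0.6584555  0.03200492 0.16729352]
236 [49 45 45 43 44 44 45 45 47 46 41]
239 [46 45 45 46 47 43 46 45 46 48 46]
242 [45 46 50 43 45 48 47 44 41 49 43]
245 [19 51 46 46 46 46 45 44 43 49 48]
248 [27 32 20 46 46 43 46 48 46 47 44]
251 [30 30 29 45 47 47 47 42 45 20 21]
254 [29 26 27 46 88 89 83 47 29 30 30]
257 [31 31 30 44 88 88 84 43 34 31 33]
260 [ 8 23 29 46 89 91 90 45 30 31 34]
263 [15 12 13 13 48 47 46 45 28 32 23]
266 [ 0  3  2 12 14 15  8 14 12 11 12]
269 [ 0  0  0  1  7  4  1  0  0  0 -6]
```

View pics/topc.png

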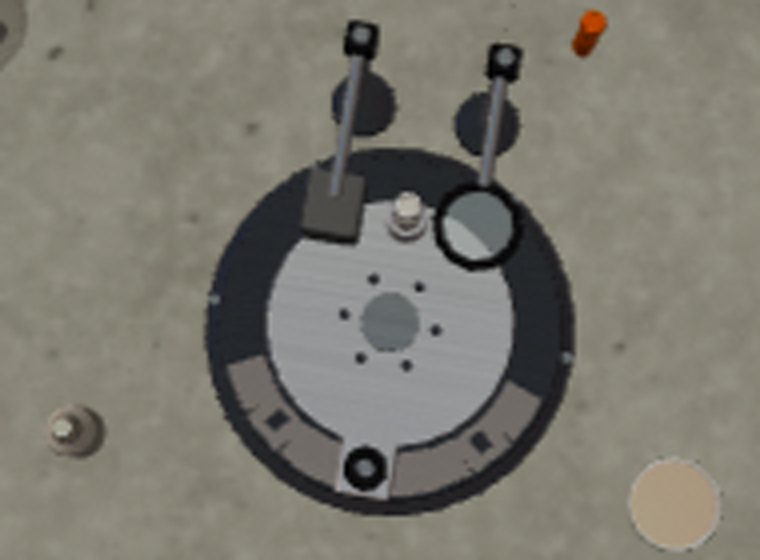

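The crop confirms the reader is on the left and the magnifier on the right, with the vial between them at crop (407,210). Both side holes are visible, at crop (278,419) and (481,440). For the vial to go left (+y), the stage turns CCW and the knob goes toward -y, to the right-hand hole at crop (481,440). Next, the geometry and the obstacles on the path.

```bash
python3 - <<'E'
from h import *
d=np.load("top0.npy"); P=cloud("top",d); K,o,A=cam("top")
def atz(cx,cy,z):
    u,v=230+cx/4-.375,140+cy/4-.375
    r=A@np.array([(u-K[0,2])/K[0,0],(v-K[1,2])/K[1,1],1]); return (o+r*(z-o[2])/r[2])[:2]
C=atz(390,322,.046); k=atz(365,468,.089); h=[atz(481,440,.03),atz(278,419,.03)]; vp=atz(407,200,.111); rd=atz(334,206,.17)
# base circle edges
print("base L,R,B",atz(206,325,.02),atz(575,325,.02),atz(390,515,.02))
print("disc L,R",atz(267,322,.046),atz(514,322,.046))
ang=lambda p:np.arctan2(*(p-C)[::-1])
for n,p in dict(C=C,knob=k,hR=h[0],hL=h[1],vial=vp,reader=rd).items(): print(n,p.round(4),np.linalg.norm(p-C).round(4),ang(p).round(3))
print("turn",[(ang(x)-ang(k)+np.pi)%(2*np.pi)-np.pi for x in h], ang(rd)-ang(vp))
for y0 in np.arange(-.75,.35,.1):
    row=[]
    for x0 in np.arange(.1,.9,.1):
        m=(abs(P[...,0]-x0)<.05)&(abs(P[...,1]-y0)<.05)&(d>0); row.append(int(1000*np.percentile(P[m][:,2],99)) if m.any() else -1)
    print(round(y0,2),row)
E
```

```text
base L,R,B [0.61126014 0.16311552] [ 0.60857446 -0.06551357] [0.49346538 0.05053429]
disc L,R [0.6098567 0.123755 ] [ 0.60809492 -0.02591475]
C [0.609  0.0491] 0.0 0.0
knob [0.5199 0.0651] 0.0905 2.964
hR [ 0.5379 -0.0053] 0.0895 -2.487
hL [0.552  0.1182] 0.0895 2.261
vial [0.6726 0.039 ] 0.0644 -0.159
reader [0.6595 0.0799] 0.0592 0.547
turn [np.float64(0.8316880930388013), np.float64(-0.7036316517557193)] 0.7059365460415645
-0.75 [-886, -1, -2, 5, 9, 18, 5, 39]
-0.65 [-886, -1, 6, 20, 6, 25, 6, 74]
-0.55 [-885, -1, 5, 20, 6, 28, 73, 65]
-0.45 [-887, -1, 6, 16, 7, 189, 89, 89]
-0.35 [-886, -1, 17, 20, 237, 253, 89, 89]
-0.25 [-884, -1, 5, 17, 17, 5, 88, 88]
-0.15 [-789, -1, 5, 5, 19, 5, 6, 6]
-0.05 [-796, -1, 405, 5, 31, 169, 178, 66]
0.05 [-1, -1, 471, 375, 90, 169, 173, 176]
0.15 [-1, -1, 466, 383, 32, 49, 25, 5]
0.25 [-1, -1, 362, 288, 71, 51, 5, 201]
```

The right-hand hole is about 0.83 rad away. The crumpled grey body between the base and the stage needs mapping before I move.

```bash
python3 - <<'E'
from h import *
Q=[]
for n in("top","scene"):
    d=np.load(n+"0.npy"); P=cloud(n,d); Q.append(P[(d>0)])
Q=np.concatenate(Q)
print("x:",np.arange(-.1,.6,.05).round(2))
for y0 in np.arange(.6,-.75,-.05):
    row=[]
    for x0 in np.arange(-.1,.6,.05):
        m=(abs(Q[:,0]-x0)<.025)&(abs(Q[:,1]-y0)<.025); row.append(int(100*np.percentile(Q[m][:,2],99)) if m.any() else -1)
    print(f"{y0:.2f}",row)
p,_=viewer.snapshot("wrist"); s=cv2.imread("pics/scene0.png")[:,:330]
cv2.imwrite("pics/w0.png",np.hstack([p[...,::-1],])); 
E
```

```text
x: [-0.1  -0.05  0.    0.05  0.1   0.15  0.2   0.25  0.3   0.35  0.4   0.45
  0.5   0.55]
0.60 [-1, -1, -1, -89, -1, -1, -1, -1, 0, 0, 0, 0, 0, 0]
0.55 [-1, -1, -1, -1, -1, -1, -1, -7, 0, 0, 0, 0, 0, 0]
0.50 [-1, -1, -1, -1, -1, -26, -1, -7, 0, 0, 0, 0, 0, 0]
0.45 [-1, -1, -1, -1, -1, -10, 10, 10, 0, 11, 11, 0, 0, 0]
0.40 [-1, -1, -1, -1, -1, -5, 6, -1, 14, 15, 14, 0, 0, 0]
0.35 [-1, -1, -1, -1, -1, -1, 8, 16, 19, 19, 18, 0, 0, 0]
0.30 [-1, -1, -1, -1, -1, -1, -1, 30, 26, 20, 19, 16, 0, 0]
0.25 [-1, -1, -1, -1, -1, -1, -1, 34, 34, 24, 24, 19, 0, 7]
0.20 [-1, -1, -1, -1, -1, -1, -1, 34, 44, 35, 30, 24, 0, 0]
0.15 [-1, -1, -1, -1, -1, -1, -1, 6, 45, 44, 33, 0, 0, 3]
0.10 [-1, -1, -1, -1, -1, -1, 12, 21, 47, 45, 31, 0, 4, 4]
0.05 [-1, -1, -1, -1, -1, 31, 29, 46, 47, 43, 30, 0, 9, 8]
-0.00 [-1, -1, 20, 15, 30, 34, 32, 47, 42, 35, 26, 0, 3, 5]
-0.05 [-1, -1, 26, 28, 37, 50, 51, 50, 40, 0, 0, 0, 0, 3]
-0.10 [-1, -1, 34, 37, -79, 44, 45, -1, 0, 0, 0, 1, 1, 0]
-0.15 [-1, -1, 43, 46, 49, -78, -1, -1, 0, 0, 0, 1, 1, 0]
-0.20 [-1, -1, 52, 52, 51, -79, -1, -1, 0, 0, 0, 0, 0, 0]
-0.25 [-1, -88, -88, -88, -88, -88, -1, -1, 0, 0, 0, 1, 0, 0]
-0.30 [-1, -88, -88, -88, -88, -88, -1, -1, 0, 1, 1, 1, 1, 0]
-0.35 [-1, -88, -88, -88, -88, -88, -1, -1, 0, 1, 1, 1, 1, 24]
-0.40 [-1, -88, -88, -88, -88, -88, -1, -1, 0, 1, 1, 1, 1, 24]
-0.45 [-1, -88, -88, -88, -88, -1, -1, -1, 0, 0, 0, 0, 0, 0]
-0.50 [-1, -89, -88, -88, -88, -89, -1, -1, 0, 0, 0, 0, 0, 0]
-0.55 [-1, -89, -88, -88, -88, -88, -1, -1, 0, 1, 2, 1, 0, 0]
-0.60 [-1, -88, -88, -88, -88, -1, -1, -1, 0, 0, 2, 2, 0, 0]
-0.65 [-1, -88, -88, -88, -88, -89, -1, -1, 0, 0, 2, 0, 0, 0]
-0.70 [-1, -88, -88, -88, -88, -89, -1, -1, 0, 0, 0, 1, 0, 0]
```

View pics/w0.png

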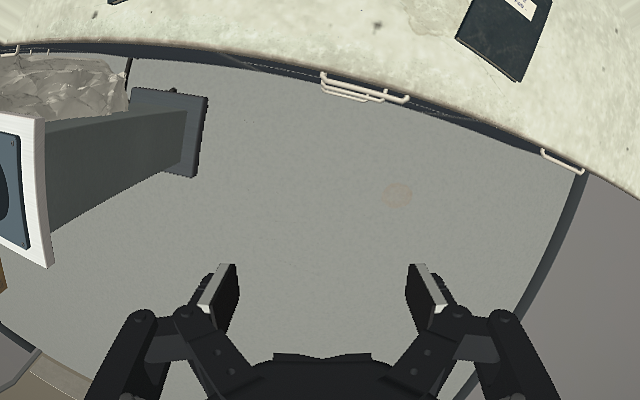

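The grey body is a crumpled bulk 0.3 to 0.5 m high, between the base and the stage. I'll go round on the right in free space first, and use the joint data to fit the arm's link lengths.

```bash
python3 -m crank '{"translation": [[3.5,3.5,1],[3.5,3.5,1],[3.5,3.5,1],[3.5,3.5,1],[3.5,3.5,1]], "roll": [0.16,0.16,0.16,0.16,0.16], "fingers": [1,1,1,1,1]}'
python3 - <<'E'
from h import *
s=status.get_state(); print(s["joint_positions"].round(4),s["eef_pos"])
E
python3 -m crank '{"translation": [[3.5,3.5,1],[3.5,3.5,1],[3.5,3.5,1],[0,4,0],[0,4,0]], "roll": [0.16,0.16,0.04,0,0], "fingers": [1,1,1,1,1]}'
python3 - <<'E'
from h import *
s=status.get_state(); print(s["joint_positions"].round(4),s["eef_pos"])
E
```

```text
time_s: 0.78
eef_pos: [0.3362, -0.4793, 0.2925]
tool_rot: [0.867, 0.499, -0.0, -0.0]
ft_force: [0.9, -0.6, -1.1]
finger_gap: 1.003
grasp_force: 0.0
[ 1.0228  0.4051 -0.2149  1.6001  0.0925  1.1466  0.2609] [ 0.33620694 -0.47933737  0.29250812]
time_s: 1.4
eef_pos: [0.4405, -0.2942, 0.322]
tool_rot: [0.765, 0.644, -0.0, -0.0]
ft_force: [0.1, -0.2, 0.3]
finger_gap: 1.0
grasp_force: 0.0
[ 0.7664  0.3068 -0.3638  1.6817  0.1165  1.175   0.2028] [ 0.44051151 -0.29417059  0.32197964]
```

```bash
cat > kin.py <<'E'
import numpy as np
from scipy.spatial.transform import Rotation as R
from scipy.optimize import least_squares
D=[([1.24719,.57647,.02485,1.43779,-.01502,1.12903,-.0565],[.16025,-.65531,.24152]),([1.0228,.4051,-.2149,1.6001,.0925,1.1466,.2609],[.33621,-.47934,.29251]),([.7664,.3068,-.3638,1.6817,.1165,1.175,.2028],[.44051,-.29417,.32198])]
def fk(q,p,s3,s5,full=False):
    h,L1,L2,L3,w,f0=p
    A=R.from_euler('z',f0-q[0])*R.from_euler('y',q[1]); S=np.array([0,0,h])
    E=S+A.apply([0,0,L1]); B=A*R.from_euler('z',s3*q[2])*R.from_euler('y',q[3])
    W=E+B.apply([0,0,L2]); C=B*R.from_euler('z',s5*q[4])*R.from_euler('y',q[5]); T=W+C.apply([w,0,L3])
    return (S,E,W,T,C.apply([0,0,1])) if full else T
E
python3 - <<'E'
from kin import *
for s3 in(1,-1):
  for s5 in(1,-1):
    f=lambda p:np.concatenate([np.r_[fk(q,p,s3,s5)-t,.3*(fk(q,p,s3,s5,1)[4]-[0,0,-1])] for q,t in D])
    r=least_squares(f,[.3,.3,.3,.3,.05,0.])
    print(s3,s5,r.cost**.5,r.x.round(3)); 
    for q,t in D: print([x.round(3) for x in fk(q,r.x,s3,s5,1)[1:3]])
E
```

```text
1 1 0.11803284480137115 [ 1.11962e+02  1.53900e+00 -1.05800e+00  1.13499e+02 -9.93000e-01
  2.20000e-02]
[array([  0.284,  -0.789, 113.252]), array([-6.40000e-02,  1.01000e-01,  1.13706e+02])]
[array([  0.327,  -0.511, 113.376]), array([1.10000e-02, 4.00000e-01, 1.13812e+02])]
[array([  0.342,  -0.315, 113.429]), array([-6.80000e-02,  5.71000e-01,  1.13837e+02])]
1 -1 0.06425373826252041 [-1.32   0.881  0.075 -0.851 -0.13  -0.066]
[array([ 0.122, -0.464, -0.581]), array([ 0.141, -0.529, -0.613])]
[array([ 0.161, -0.308, -0.51 ]), array([ 0.178, -0.374, -0.541])]
[array([ 0.179, -0.197, -0.48 ]), array([ 0.202, -0.262, -0.509])]
-1 1 0.05816415056217242 [-0.122  0.587  0.329 -0.013 -0.058 -0.071]
[array([ 0.08 , -0.31 ,  0.369]), array([ 0.147, -0.599,  0.228])]
[array([ 0.106, -0.205,  0.417]), array([ 0.302, -0.432,  0.281])]
[array([ 0.119, -0.132,  0.437]), array([ 0.393, -0.262,  0.31 ])]
-1 -1 0.004680357526542044 [ 3.375  0.611  0.284  3.525 -0.092 -0.075]
[array([ 0.082, -0.323,  3.887]), array([ 0.138, -0.573,  3.765])]
[array([ 0.11 , -0.214,  3.936]), array([ 0.278, -0.411,  3.819])]
[array([ 0.123, -0.138,  3.957]), array([ 0.359, -0.251,  3.847])]
```

```bash
python3 - <<'E'
from h import *
a,d=viewer.snapshot("top"); b,d2=viewer.snapshot("scene")
np.save("top1.npy",d); np.save("scene1.npy",d2)
cv2.imwrite("pics/both1.png",cv2.resize(np.vstack([a,b])[...,::-1],(480,600)))
E
```

```text
(no output)
```

View pics/both1.png

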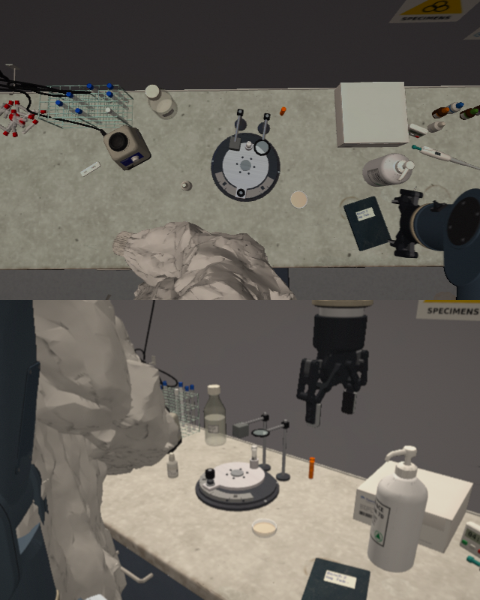

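The bulk didn't move, so it is a fixed obstacle. The arm in the top view is now at (430,220). I'll map the obstacle with the wrist camera and find the arm's link heights.

```bash
cat >> h.py <<'E'
def wcloud(d,s):
    m=viewer.camera_model("wrist"); K=np.array(m["mtx"]); T=np.array(m["T_tool_cam"])
    v,u=np.mgrid[:400,:640]; x=(u-K[0,2]);y=(v-K[1,2]); r=np.hypot(x,y)+1e-9; th=r/K[0,0]
    P=np.stack([np.tan(th)*x/r*d,np.tan(th)*y/r*d,d],-1)@T[:3,:3].T+T[:3,3]
    ok=(d>0)&(th<1.4)
    return (P@R.from_quat(s["tool_rot"]).as_matrix().T+s["eef_pos"])[ok]
def grid(Q,xs,ys,q=99):
    print("x:",xs.round(2))
    for y0 in ys:
        print(f"{y0:.2f}",[int(100*np.percentile(Q[m][:,2],q)) if (m:=(abs(Q[:,0]-x0)<.025)&(abs(Q[:,1]-y0)<.025)).sum()>2 else -1 for x0 in xs])
E
python3 - <<'E'
from h import *
s=status.get_state(); p,d=viewer.snapshot("wrist"); cv2.imwrite("pics/w1.png",p[...,::-1])
m=viewer.camera_model("wrist"); print(m["T_tool_cam"].round(3),m["mtx"][0,0])
W=wcloud(d,s); print("wrist");grid(W[W[:,2]<2],np.arange(-.1,.5,.05),np.arange(.5,-.2,-.05))
t=np.load("top1.npy"); P=cloud("top",t)[t>0]; print("top arm");grid(P,np.arange(0.2,.6,.05),np.arange(-.1,-.5,-.05))
t=np.load("scene1.npy"); P=cloud("scene",t)[t>0]; print("scene");grid(P,np.arange(-.1,.5,.05),np.arange(.5,-.4,-.05))
E
```

```text
[[-0.001 -0.946 -0.324  0.085]
 [ 1.    -0.001  0.001 -0.   ]
 [-0.001 -0.324  0.946 -0.133]
 [ 0.     0.     0.     1.   ]] 309.70691628693146
wrist
x: [-0.1  -0.05  0.    0.05  0.1   0.15  0.2   0.25  0.3   0.35  0.4   0.45]
0.50 [-1, -1, -1, -1, -1, -1, -1, -1, -1, -1, -1, -1]
0.45 [-1, -1, -1, -1, -1, -1, -1, -1, -1, -1, -1, -1]
0.40 [-1, -1, -1, -1, -1, -1, -1, -1, -1, -1, -1, -1]
0.35 [-1, -1, -1, -1, -1, -1, -1, -1, -1, -1, -1, -1]
0.30 [-1, -1, -1, -1, -1, -1, -1, -1, -1, -1, -1, -1]
0.25 [-1, -1, -1, -1, -1, -1, -1, -1, -1, -1, -1, -1]
0.20 [-1, -1, -1, -1, -1, -1, -1, -1, -1, -1, -1, -1]
0.15 [-1, -1, -1, -1, -1, -1, -1, -1, -1, -1, -1, -1]
0.10 [-1, -1, 16, 16, -1, -1, -1, -1, -1, -1, -1, -1]
0.05 [-1, -1, -1, 18, 18, 7, 5, -1, -1, -1, -1, -1]
0.00 [-1, -1, -1, 19, 19, 19, 5, -1, 0, 0, -1, -1]
-0.05 [1, 8, 17, 19, 11, 0, -1, -1, 0, 0, 0, 0]
-0.10 [1, 1, 16, 1, 1, 0, -1, -1, 0, 0, 0, 1]
-0.15 [0, 0, 0, 0, 0, 0, -1, -1, 0, 0, 0, 1]
top arm
x: [0.2  0.25 0.3  0.35 0.4  0.45 0.5  0.55]
-0.10 [-1, -1, 0, 0, 0, 1, 2, 0]
-0.15 [-1, -1, 0, 0, 0, 1, 2, 0]
-0.20 [-1, -1, 0, 73, 72, 
[... 507 characters left out ...]
 -1, -1, -1, 0, 0, 0]
0.25 [-1, -1, -1, -1, -1, -1, -1, -1, 0, 0, 0, 0]
0.20 [-1, -1, -1, -1, -1, -1, -1, -1, 13, 12, 0, 0]
0.15 [-1, -1, -1, -1, -1, -1, -1, 6, 16, 14, 0, 0]
0.10 [-1, -1, -1, -1, -1, -1, 12, 21, 19, 16, 0, 0]
0.05 [-1, -1, -1, -1, -1, 31, 29, 46, 47, 42, 22, 0]
0.00 [-1, -1, -1, 28, 41, 40, 32, 47, 42, 32, 24, 0]
-0.05 [-1, -1, 30, 37, 51, 51, 51, 50, 40, 0, 0, 0]
-0.10 [-1, -1, 35, 51, 51, 44, 45, -1, 0, 0, 0, 1]
-0.15 [-1, -1, -1, -1, -1, -1, -1, -1, 0, 0, 0, 1]
-0.20 [-1, -1, -1, -1, -1, -1, -1, -1, 0, 0, 0, 0]
-0.25 [-1, -1, -1, -1, -1, -1, -1, -1, 0, 42, 50, 1]
-0.30 [-1, -1, -1, -1, -1, -1, -1, -1, -1, 42, 50, 49]
-0.35 [-1, -1, -1, -1, -1, -1, -1, -1, -1, -1, 50, 50]
```

View pics/w1.png

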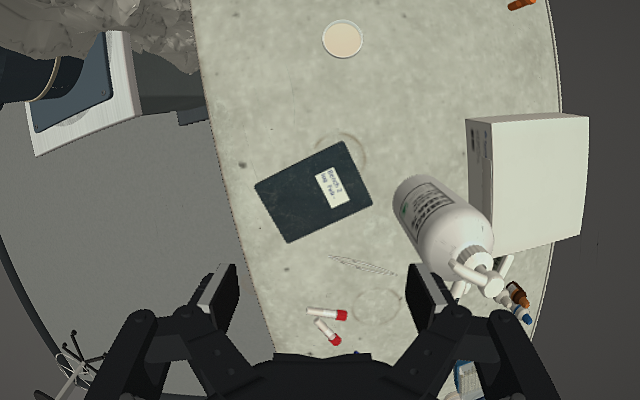

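In the wrist view the base is at (60,80) and the bulk runs along the top left, partly out of sight. I'll raise the arm in free space and turn the wide side of the fisheye toward the bulk to map its height.

```bash
python3 -m crank '{"translation": [[0,0,5],[0,0,5],[0,0,5],[0,0,5],[0,1,3]], "roll": [-0.16,-0.16,-0.16,-0.16,-0.16], "fingers": [1,1,1,1,1]}'
python3 - <<'E'
from h import *
s=status.get_state(); p,d=viewer.snapshot("wrist"); cv2.imwrite("pics/w2.png",p[...,::-1])
print(s["joint_positions"].round(4),s["eef_pos"])
W=wcloud(d,s); np.save("W2.npy",W); grid(W[W[:,2]<2],np.arange(-.1,.5,.05),np.arange(.5,-.2,-.05))
E
```

```text
time_s: 2.17
eef_pos: [0.4399, -0.2875, 0.5544]
tool_rot: [0.957, 0.291, 0.001, 0.001]
ft_force: [1.2, 0.8, -0.0]
finger_gap: 1.001
grasp_force: 0.0
[ 0.6399  0.2406 -0.2203  1.1579  0.0538  1.7463 -0.5441] [ 0.43993922 -0.28750125  0.55440024]
x: [-0.1  -0.05  0.    0.05  0.1   0.15  0.2   0.25  0.3   0.35  0.4   0.45]
0.50 [-1, -1, -1, -1, -1, -1, -1, -1, -1, -1, 0, 0]
0.45 [-1, -1, -1, -1, -1, -1, -1, -1, -1, 11, 11, 0]
0.40 [-1, -1, -1, -1, -1, -1, -1, -1, -1, 15, 15, 0]
0.35 [-1, -1, -1, -1, -1, -1, -1, 27, 19, 19, 18, 0]
0.30 [-1, -1, -1, -1, -1, -1, -1, -1, -1, 19, 19, 17]
0.25 [-1, -1, -1, -1, -1, -1, -1, -1, -1, 0, 18, 17]
0.20 [-1, -1, -1, -1, -1, -1, -1, -1, 36, 35, 28, 25]
0.15 [-1, -1, -1, -1, -1, -1, -1, -1, 0, 42, 33, 0]
0.10 [-1, -1, -1, -1, -1, -1, 8, 2, 45, 45, 31, 0]
0.05 [-1, -1, -1, -1, -1, 17, 15, 48, 47, 43, 30, 0]
0.00 [-1, -1, -1, 29, 49, 18, 5, 51, 42, 35, 27, 0]
-0.05 [1, 8, 33, 58, 57, 54, 53, 51, 40, 0, 0, 0]
-0.10 [1, 1, 32, 58, 58, 0, 44, -1, 0, 0, 0, 1]
-0.15 [0, 0, 0, 0, 0, 0, -1, -1, 0, 0, 0, 0]
```

View pics/w2.png

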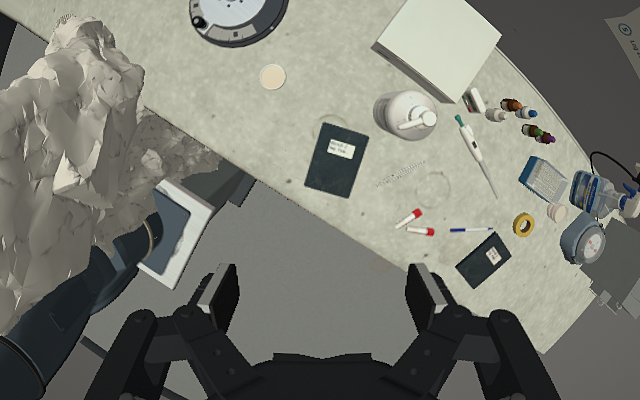

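```bash
sed -i 's/    return (P@R.from_quat(s\["tool_rot"\]).as_matrix().T+s\["eef_pos"\])\[ok\]/    return (P@R.from_quat(s["tool_rot"]).as_matrix().T+s["eef_pos"]),ok/' h.py
python3 - <<'E'
from h import *
s=status.get_state(); p,d=viewer.snapshot("wrist"); W,ok=wcloud(d,s)
c=p.astype(int); light=(c.min(-1)>85)&((c[...,0]-c[...,2])>-12)
for uv in [(70,40),(40,150),(120,100),(170,160),(80,210),(20,240),(10,300),(110,55),(180,240),(100,270)]: print(uv,p[uv[1],uv[0]],W[uv[1],uv[0]].round(3),ok[uv[1],uv[0]],d[uv[1],uv[0]])
Q=W[ok&light]
pt_,dt=viewer.snapshot("top"); c=pt_.astype(int); l2=(c.min(-1)>85)&((c[...,0]-c[...,2])>-12)&(dt>0); l2[:,400:]=0
Q=np.r_[Q,cloud("top",dt)[l2]]
grid(Q,np.arange(-.1,.5,.05),np.arange(.5,-.2,-.05))
E
```

```text
(70, 40) [210 206 188] [0.399 0.212 0.258] True 0.35766837
(40, 150) [122 119 109] [0.306 0.032 0.422] True 0.2593979
(120, 100) [157 152 140] [0.368 0.024 0.286] True 0.37291312
(170, 160) [95 94 86] [ 0.175  0.03  -0.075] True 0.7658681
(80, 210) [102 101  92] [ 0.243 -0.034  0.387] True 0.32139942
(20, 240) [90 88 81] [ 0.238 -0.024  0.491] True 0.22202566
(10, 300) [109 107  99] [ 0.177 -0.04   0.526] True 0.20844068
(110, 55) [142 139 127] [0.405 0.13  0.222] True 0.40488276
(180, 240) [58 68 73] [ 0.033 -0.113  0.01 ] True 0.74843466
(100, 270) [29 34 38] [ 0.051 -0.037  0.277] True 0.47642827
x: [-0.1  -0.05  0.    0.05  0.1   0.15  0.2   0.25  0.3   0.35  0.4   0.45]
0.50 [-1, -1, -1, -1, -1, -27, -1, -7, 0, 0, 0, 0]
0.45 [-1, -1, -1, -1, -1, -12, -16, -7, 0, 11, 11, 0]
0.40 [-1, -1, -1, -1, -1, -1, 5, -1, 14, 15, 14, 0]
0.35 [-1, -1, -1, -1, -1, -1, 5, 26, 19, 19, 18, 0]
0.30 [-1, -1, -1, -1, -1, -1, -1, 29, 26, 20, 19, 17]
0.25 [-1, -1, -1, -1, -1, -1, -1, 34, 34, 24, 24, 19]
0.20 [-1, -1, -1, -1, -1, -1, -1, -1, 44, 35, 30, 25]
0.15 [-1, -1, -1, -1, -1, -1, -1, -1, 45, 44, 33, 0]
0.10 [-1, -1, -1, -1, -1, -1, 8, 2, 47, 45, 31, 0]
0.05 [-1, -1, -1, -1, -1, 16, 14, 48, 47, 43, 30, 0]
0.00 [-1, -1, -1, 24, 49, 18, 5, 51, 42, 35, 26, 0]
-0.05 [1, 8, 13, 22, 53, 55, 53, 51, 40, 0, 0, 0]
-0.10 [1, 0, 30, 39, 1, 0, 44, -1, 0, 0, 0, 1]
-0.15 [0, 0, 0, 0, 0, 0, -1, -1, 0, 0, 0, 1]
```

```bash
cat > kin.py <<'E'
import numpy as np
from scipy.spatial.transform import Rotation as R
from scipy.optimize import least_squares
D=[([1.24719,.57647,.02485,1.43779,-.01502,1.12903,-.0565],[.16025,-.65531,.24152],[.99282,.11962]),([1.0228,.4051,-.2149,1.6001,.0925,1.1466,.2609],[.33621,-.47934,.29251],[.867,.499]),([.7664,.3068,-.3638,1.6817,.1165,1.175,.2028],[.44051,-.29417,.32198],[.765,.644]),([.6399,.2406,-.2203,1.1579,.0538,1.7463,-.5441],[.43994,-.28750,.55440],[.957,.291])]
s=[-1]*4
def fk(q,p):
    h,L1,L2,L3,w,f0,e1,e2,e3=p; z=lambda a:R.from_euler('z',a); y=lambda a:R.from_euler('y',a)
    A=z(f0+s[0]*q[0])*y(q[1]); S=np.array([0,0,h])
    E=S+A.apply([0,0,L1]); A=A*z(s[1]*q[2]); E2=E+A.apply([e1,0,0]); B=A*y(q[3])
    W=E2+B.apply([e2,0,L2]); B=B*z(s[2]*q[4]); C=B*y(q[5]); T=W+C.apply([w,0,L3]); C=C*z(s[3]*q[6])
    return S,E,E2,W,T,C
def fit(D,h=.3):
    def f(p):
        o=[(p[[0,6,7,8]]-[h,0,0,0])*1e-4]
        for q,t,u in D:
            *_,T,C=fk(q,p); o+=[T-t,.1*(C.apply([0,0,1])-[0,0,-1])]
        return np.concatenate(o)
    return least_squares(f,[h,.4,.4,.3,.05,0.,0,0,0])
E
python3 - <<'E'
from kin import *
r=fit(D); print(r.cost**.5,r.x.round(4))
for q,t,u in D: 
    o=fk(q,r.x); print([x.round(3) for x in o[1:5]], (o[4]-t).round(4), o[5].as_matrix()[:,0].round(3), R.from_quat([*u,0,0]).as_matrix()[:,0].round(3))
E
```

```text
0.0038348429084819565 [ 6.2196  0.6103  0.3931  6.3534 -0.0066 -0.0736 -0.0227 -0.0211  0.    ]
[array([ 0.082, -0.322,  6.731]), array([ 0.078, -0.304,  6.744]), array([ 0.159, -0.659,  6.594]), array([ 0.158, -0.656,  0.241])] [-0.0019 -0.0006 -0.0008] [-0.165  0.986  0.002] [0.971 0.238 0.   ]
[array([ 0.11 , -0.214,  6.78 ]), array([ 0.096, -0.198,  6.789]), array([ 0.334, -0.477,  6.647]), array([ 0.337, -0.482,  0.293])] [ 0.0005 -0.0025  0.0006] [-0.826  0.564  0.   ] [0.502 0.865 0.   ]
[array([ 0.123, -0.137,  6.801]), array([ 0.103, -0.128,  6.808]), array([ 0.437, -0.29 ,  6.675]), array([ 0.44 , -0.29 ,  0.322])] [-0.      0.0042  0.0001] [-0.97   0.241  0.   ] [0.17  0.985 0.   ]
[array([ 0.11 , -0.095,  6.812]), array([ 0.09 , -0.085,  6.818]), array([ 0.425, -0.272,  6.908]), array([ 0.44 , -0.287,  0.554])] [-0.0004  0.0004  0.0001] [-0.495  0.869 -0.002] [0.831 0.557 0.   ]
```

```bash
cat > kin.py <<'E'
import numpy as np
from scipy.spatial.transform import Rotation as R
from scipy.optimize import least_squares
D=[([1.24719,.57647,.02485,1.43779,-.01502,1.12903,-.0565],[.16025,-.65531,.24152]),([1.0228,.4051,-.2149,1.6001,.0925,1.1466,.2609],[.33621,-.47934,.29251]),([.7664,.3068,-.3638,1.6817,.1165,1.175,.2028],[.44051,-.29417,.32198]),([.6399,.2406,-.2203,1.1579,.0538,1.7463,-.5441],[.43994,-.28750,.55440])]
Z=lambda a:R.from_euler('z',a); Y=lambda a:R.from_euler('y',a)
P0=np.array([.4,.5,.4,.35,.0,-.02,-.02,-.04,0,0]) # h L1 L2 L3 w e1 e2 l1 l2 l3
def fk(q,p):
    h,L1,L2,L3,w,e1,e2,l1,l2,l3=p
    A=Z(-q[0])*Y(q[1]); S=np.array([0,0,h])
    E=S+A.apply([0,l1,L1]); A=A*Z(-q[2]); E2=E+A.apply([e1,l2,0]); B=A*Y(q[3])
    W=E2+B.apply([e2,0,L2]); B=B*Z(-q[4]); C=B*Y(q[5]); T=W+C.apply([w,l3,L3]); C=C*Z(-q[6])*Z(-np.pi/2)
    return S,E,E2,W,T,C
def fit(D):
    wt=np.array([1,.003,.003,.02,.02,.02,.02,.02,.02,.02])
    f=lambda p:np.concatenate([(p-P0)*wt]+[fk(q,p)[4]-t for q,t in D])
    return least_squares(f,P0)
E
python3 - <<'E'
from kin import *
r=fit(D); print(r.cost**.5,r.x.round(4))
for q,t in D: 
    o=fk(q,r.x); print([x.round(3) for x in o[1:5]], (o[4]-t).round(4), o[5].as_quat().round(3))
E
```

```text
0.001995476156247076 [ 3.999e-01  5.828e-01  3.918e-01  4.811e-01 -1.600e-03 -3.000e-04
 -1.600e-03 -1.850e-02 -2.630e-02 -2.300e-03]
[array([ 0.084, -0.307,  0.889]), array([ 0.058, -0.315,  0.889]), array([ 0.162, -0.654,  0.723]), array([ 0.16 , -0.655,  0.241])] [-0.0003 -0.     -0.0001] [-0.12   0.993  0.001 -0.   ]
[array([ 0.104, -0.206,  0.936]), array([ 0.084, -0.223,  0.934]), array([ 0.337, -0.477,  0.774]), array([ 0.336, -0.479,  0.293])] [ 0.0001 -0.      0.0001] [-0.499  0.867  0.    -0.   ]
[array([ 0.114, -0.135,  0.956]), array([ 0.103, -0.159,  0.953]), array([ 0.44 , -0.291,  0.803]), array([ 0.441, -0.294,  0.322])] [0.0001 0.0004 0.    ] [-0.644  0.765  0.    -0.   ]
[array([ 0.1  , -0.098,  0.966]), array([ 0.089, -0.122,  0.965]), array([ 0.439, -0.284,  1.036]), array([ 0.44 , -0.288,  0.554])] [-0.0001 -0.0001  0.    ] [-0.291  0.957 -0.001  0.001]
```

The kinematic fit is now good to 0.5 mm. Next I check whether a plain pseudo-inverse IK reproduces the observed elbow motion, so I can predict link clearance to the bulk.

```bash
cat >> kin.py <<'E'
p=fit(D).x
def jac(q):
    *_,T,C=fk(q,p); J=np.zeros((6,7))
    for i in range(7):
        q2=np.array(q,float); q2[i]+=1e-5; *_,T2,C2=fk(q2,p); J[:,i]=np.r_[(T2-T)/1e-5,(C2*C.inv()).as_rotvec()/1e-5]
    return J,T,C
def ik(q,T,C,k=0.,q0=None,n=6):
    q=np.array(q,float)
    for _ in range(n):
        J,t,c=jac(q); Ji=np.linalg.pinv(J)
        dq=Ji@np.r_[T-t,(C*c.inv()).as_rotvec()]
        if k: dq+=(np.eye(7)-Ji@J)@(k*(q0-q))
        q=q+dq
    return q
def sim(q,rows,rolls,k=0.,q0=None):
    *_,T,C=fk(q,p); out=[np.array(q)]
    for t,r in zip(rows,rolls):
        for _ in range(3):
            T=T+np.array(t)/300; C=Z(r/3)*C; q=ik(q,T,C,k,q0)
        out.append(q)
    return out
E
python3 - <<'E'
from kin import *
rows=[[3.5,3.5,1]]*8+[[0,4,0]]*2; rolls=[.16]*7+[.04,0,0]
q0=np.array(D[0][0])
for k in (0,.02,.1):
    o=sim(q0,rows,rolls,k,q0); print(k,o[5].round(3),o[10].round(3)); print(sim(o[10],[[0,0,5]]*4+[[0,1,3]],[-.16]*5,k,q0)[-1].round(3))
for q,_ in D[1:]: print(np.round(q,3))
E
```

```text
0 [ 1.025  0.407 -0.215  1.6    0.093  1.146  0.258] [ 0.77   0.308 -0.366  1.681  0.118  1.175  0.203]
[ 0.643  0.241 -0.229  1.165  0.054  1.742 -0.541]
0.02 [ 1.027  0.407 -0.218  1.6    0.095  1.146  0.256] [ 0.776  0.309 -0.374  1.681  0.121  1.176  0.2  ]
[ 0.65   0.242 -0.239  1.165  0.057  1.743 -0.543]
0.1 [ 1.028  0.407 -0.22   1.6    0.095  1.146  0.256] [ 0.78   0.31  -0.379  1.681  0.123  1.176  0.198]
[ 0.647  0.241 -0.235  1.165  0.056  1.743 -0.542]
[ 1.023  0.405 -0.215  1.6    0.092  1.147  0.261]
[ 0.766  0.307 -0.364  1.682  0.116  1.175  0.203]
[ 0.64   0.241 -0.22   1.158  0.054  1.746 -0.544]
```

The plain pseudo-inverse model matches to about 0.003 rad, so I can plan offline. Next: the obstacle cloud, the shoulder height, and clearance along the candidate path.

```bash
cat >> kin.py <<'E'
def seg(P,a,b):
    t=np.clip((P-a)@(b-a)/((b-a)@(b-a)),0,1); return np.linalg.norm(P-a-t[:,None]*(b-a),axis=1),t
def clear(q,rock,dh):
    S,E,E2,W,T,C=fk(q,p); o=np.array([0,0,dh])
    a,b=S+o,E+o; w=W+o
    return [seg(rock,a,b)[0].min(),seg(rock,E2+o,w)[0].min(),seg(rock,w,T+[0,0,.12])[0].min()]
E
python3 - <<'E'
from h import *; import kin; from kin import fk,p,sim,seg,clear
s=status.get_state(); q=s["joint_positions"]
pic,d=viewer.snapshot("wrist"); W,ok=wcloud(d,s); c=pic.astype(int)
light=(c.min(-1)>80)&((c[...,0]-c[...,2])>-12)
box=lambda Q:Q[(Q[:,2]>.03)&(Q[:,2]<.9)&(Q[:,0]<.48)&(Q[:,1]>-.13)&(Q[:,1]<.5)&(Q[:,0]>.06)]
rk=[box(W[ok&light])]
for n in("top","scene"):
    pc,dd=viewer.snapshot(n); cc=pc.astype(int); l=(cc.min(-1)>80)&((cc[...,0]-cc[...,2])>-12)&(dd>0); rk.append(box(cloud(n,dd)[l])); 
    if n=="top": pcT,dT=cc,cloud(n,dd)
rk=np.concatenate(rk); np.save("rock.npy",rk); print(rk.shape,rk.min(0),rk.max(0))
blue=ok&(c[...,2]-c[...,0]>5); A=W[blue]; A=A[(A[:,2]>.2)&(A[:,0]<.3)]; print(len(A))
S,E,E2,Wr,T,C=fk(q,p)
for h in np.arange(.2,.5,.04):
    o=np.array([0,0,h-p[0]]); dd,t=seg(A,S+o,E+o); m=(t>.1)&(t<.9); print(round(h,2),m.sum(),dd[m].mean().round(3),dd[m].std().round(4))
b2=(dT[...,2]>.6); X=dT[b2]; print("top arm pts",len(X)); 
for h in np.arange(.2,.5,.04):
    o=np.array([0,0,h-p[0]]); dd,t=seg(X,E2+o,Wr+o); m=(t>.3)&(t<.99);print(round(h,2),m.sum(),np.percentile(dd[m],[5,50,95]).round(3) if m.any() else 0)
E
```

```text
(95027, 3) [ 0.06007762 -0.08228645  0.03001787] [0.4403836  0.45580199 0.54628614]
8405
0.2 7884 0.044 0.0099
0.24 7229 0.051 0.0095
0.28 6621 0.059 0.0097
0.32 6183 0.067 0.0102
0.36 5572 0.075 0.0105
0.4 4738 0.082 0.0105
0.44 3599 0.089 0.0109
0.48 2286 0.095 0.0127
top arm pts 4187
0.2 4144 [0.139 0.188 0.493]
0.24 4171 [0.177 0.227 0.465]
0.28 4185 [0.216 0.266 0.438]
0.32 4187 [0.255 0.305 0.413]
0.36 4187 [0.294 0.345 0.391]
0.4 4187 [0.334 0.371 0.411]
0.44 4187 [0.355 0.399 0.45 ]
0.48 4187 [0.343 0.438 0.489]
```

```bash
cat > plan.py <<'E'
from kin import *
rock=np.load("rock.npy")[::15]
def go(q,T,yaw,n):
    *_,t,C=fk(q,p); 
    cur=np.arctan2(*C.as_matrix()[:2,0][::-1])
    return sim(q,[list((np.array(T)-t)*100/n)]*n,[(yaw-cur)/n]*n)
def rep(o,st=2):
    for q in o[::st]: print(fk(q,p)[4].round(3),q.round(2),*[np.round(clear(q,rock,dh),3) for dh in(-.15,-.08)])
E
python3 - <<'E'
from plan import *
from bench import status
q=status.get_state()["joint_positions"]
print("rock y min by x"); 
for name,yaw in (("radial",1.40),("radial-pi",1.4-np.pi),("tang",-.17)):
    o=go(q,[.52,.065,.30],yaw,12); o2=go(o[-1],[.52,.065,.07],yaw,6); o3=go(o2[-1],[.538,-.005,.07],yaw+.8,6)
    print(name); rep(o,4); rep(o2[1:],5); rep(o3[-1:],1)
E
```

```text
rock y min by x
radial
[ 0.439 -0.286  0.551] [ 0.64  0.24 -0.22  1.17  0.05  1.74 -0.54] [0.049 0.285 0.364] [0.057 0.352 0.364]
[ 0.466 -0.169  0.467] [ 0.63  0.2  -0.48  1.45  0.09  1.52  0.49] [0.055 0.281 0.283] [0.064 0.349 0.283]
[ 0.493 -0.052  0.384] [ 0.59  0.26 -0.76  1.63  0.19  1.32  1.46] [0.043 0.257 0.216] [0.052 0.323 0.216]
[0.52  0.065 0.3  ] [ 0.5   0.45 -1.06  1.72  0.42  1.22  2.31] [0.032 0.224 0.172] [0.028 0.284 0.172]
[0.52  0.065 0.262] [ 0.48  0.49 -1.04  1.78  0.46  1.14  2.27] [0.028 0.213 0.153] [0.027 0.269 0.153]
[0.52  0.065 0.07 ] [ 0.33  0.7  -0.83  2.01  0.76  0.77  2.  ] [0.001 0.162 0.112] [0.005 0.182 0.112]
[ 0.538 -0.005  0.07 ] [ 0.56  0.8  -1.03  1.97  0.89  0.91  2.83] [0.019 0.197 0.143] [0.032 0.22  0.143]
radial-pi
[ 0.439 -0.286  0.551] [ 0.64  0.24 -0.22  1.17  0.05  1.74 -0.54] [0.049 0.285 0.364] [0.057 0.352 0.364]
[ 0.466 -0.169  0.467] [ 0.51  0.19 -0.33  1.45  0.06  1.51 -0.52] [0.052 0.28  0.283] [0.062 0.348 0.283]
[ 0.493 -0.052  0.384] [ 0.36  0.22 -0.45  1.64  0.1   1.31 -0.54] [0.037 0.257 0.216] [0.051 0.324 0.216]
[0.52 
[... 457 characters left out ...]
22  1.17  0.05  1.74 -0.54] [0.049 0.285 0.364] [0.057 0.352 0.364]
[ 0.466 -0.169  0.467] [ 0.57  0.19 -0.41  1.45  0.08  1.51 -0.02] [0.054 0.28  0.283] [0.063 0.349 0.283]
[ 0.493 -0.052  0.384] [ 0.47  0.24 -0.6   1.63  0.14  1.31  0.46] [0.039 0.257 0.216] [0.051 0.324 0.216]
[0.52  0.065 0.3  ] [ 0.34  0.38 -0.78  1.72  0.29  1.16  0.88] [0.016 0.225 0.172] [0.018 0.288 0.172]
[0.52  0.065 0.262] [ 0.33  0.41 -0.77  1.79  0.32  1.08  0.84] [0.013 0.213 0.153] [0.012 0.272 0.153]
[0.52  0.065 0.07 ] [ 0.19  0.64 -0.6   2.01  0.58  0.66  0.6 ] [0.001 0.157 0.112] [0.001 0.18  0.112]
[ 0.538 -0.005  0.07 ] [ 0.45  0.72 -0.82  1.97  0.75  0.79  1.39] [0.01  0.196 0.143] [0.018 0.218 0.143]
```

```bash
cat >> plan.py <<'E'
lo=np.array([-2.76,-.34,-1.52,.19,-1.09,.17,-2.82]);hi=np.array([2.76,2.15,1.57,2.46,4.23,1.99,2.82])
def null(q,T,yaw):
    C=R.from_euler('z',yaw)*R.from_quat([1,0,0,0]); res=[]
    for sg in(1,-1):
        x=ik(q,np.array(T),C,n=20)
        for _ in range(80):
            J,_,_=jac(x); n=np.linalg.svd(J)[2][-1]; n*=np.sign(n[0])*sg
            x=ik(x+.03*n,np.array(T),C,n=3)
            if (x<lo).any() or (x>hi).any(): break
            res.append(x)
    return sorted(res,key=lambda x:x[0])
E
python3 - <<'E'
from plan import *
from bench import status
q=status.get_state()["joint_positions"]
S,E,*_=fk(q,p)
rk=np.load("rock.npy"); 
for dh in(-.15,): 
    d,t=seg(rk,S+[0,0,dh],E+[0,0,dh]); i=np.argsort(d)[::200][:8]; print(np.c_[rk[i],d[i],t[i]].round(3))
for T,yaw,seed in (([.52,.065,.075],1.4,[.33,.7,-.83,2.01,.76,.77,2.]),([.538,-.005,.075],2.2,[.56,.8,-1.03,1.97,.89,.91,2.7]),([.52,.065,.075],-.17,[.19,.64,-.6,2.01,.58,.66,.6]),([.538,-.005,.075],.63,[.45,.72,-.82,1.97,.75,.79,1.39]),([.52,.065,.075],1.4-np.pi,[.06,.61,-.41,2.01,.41,.6,-.8])):
    o=null(seed,T,yaw); print(T,yaw)
    for x in o[::6]: print(x.round(2),fk(x,p)[1].round(2),np.round(clear(x,rock,-.15),3),np.round(clear(x,rock,-.08),3))
E
```

```text
[[ 0.092 -0.029  0.535  0.045  0.51 ]
 [ 0.102 -0.023  0.486  0.062  0.43 ]
 [ 0.111 -0.026  0.513  0.067  0.479]
 [ 0.108 -0.03   0.475  0.068  0.416]
 [ 0.064 -0.019  0.232  0.069  0.   ]
 [ 0.082 -0.013  0.309  0.07   0.126]
 [ 0.114 -0.031  0.488  0.071  0.438]
 [ 0.112 -0.032  0.471  0.072  0.41 ]]
[0.52, 0.065, 0.075] 1.4
[-0.25  0.57  0.05  2.02 -0.05  0.54  2.81] [0.31 0.06 0.89] [0.026 0.14  0.112] [0.041 0.174 0.112]
[-0.19  0.57 -0.04  2.02  0.04  0.55  2.71] [0.31 0.04 0.89] [0.02  0.143 0.112] [0.035 0.176 0.112]
[-0.12  0.57 -0.14  2.02  0.14  0.56  2.61] [0.32 0.02 0.89] [0.013 0.146 0.112] [0.029 0.177 0.112]
[-0.05  0.58 -0.23  2.02  0.24  0.57  2.52] [ 0.32 -0.    0.89] [0.006 0.149 0.112] [0.022 0.178 0.112]
[ 0.01  0.59 -0.33  2.01  0.33  0.59  2.42] [ 0.32 -0.02  0.89] [0.    0.151 0.112] [0.015 0.179 0.112]
[ 0.08  0.6  -0.43  2.01  0.42  0.62  2.33] [ 0.33 -0.04  0.88] [0.003 0.154 0.112] [0.008 0.18  0.112]
[ 0.15  0.62 -0.54  2.01  0.51  0.65  2.24] [ 0.33 -0.07  0.87] [0.002 0.157 0.112] [0.001 0.181 0.112]
[ 0.21  0.64 -0.64  2.01  0.6   0.69  2.16] [ 0.34 
[... 7607 characters left out ...]
.73  0.77 -1.12] [ 0.35 -0.13  0.85] [0.001 0.163 0.112] [0.005 0.184 0.112]
[ 0.38  0.73 -0.93  2.    0.81  0.83 -1.19] [ 0.36 -0.16  0.83] [0.005 0.165 0.112] [0.009 0.185 0.112]
[ 0.43  0.78 -1.04  2.    0.88  0.9  -1.26] [ 0.36 -0.19  0.81] [0.01  0.165 0.112] [0.016 0.185 0.112]
[ 0.48  0.84 -1.15  2.    0.95  0.98 -1.33] [ 0.38 -0.22  0.79] [0.012 0.165 0.112] [0.02  0.186 0.112]
[ 0.52  0.9  -1.25  1.99  1.01  1.07 -1.39] [ 0.39 -0.24  0.76] [0.017 0.165 0.112] [0.025 0.186 0.112]
[ 0.55  0.97 -1.36  1.99  1.07  1.17 -1.44] [ 0.4  -0.27  0.73] [0.024 0.165 0.112] [0.025 0.186 0.112]
[ 0.57  1.04 -1.46  1.99  1.12  1.27 -1.49] [ 0.41 -0.29  0.69] [0.031 0.165 0.112] [0.022 0.186 0.112]
```

The visible bulk comes so close to the base that no arm pose reaching the knob would clear it. Before relying on that, I check whether it already overlaps the arm. `joint_efforts[0]` is a good contact sensor, since axis 1 is vertical.

```bash
cat > chk.py <<'E'
import sys; from bench import status
s=status.get_state(); e=s["joint_efforts"]
print(round(s["time_s"],2),s["eef_pos"].round(4),"q",s["joint_positions"].round(2),"eff",e.round(1),"ft",s["ft_force"].round(1))
sys.exit(0 if abs(e[0])<float(sys.argv[1]) else 1)
E
python3 chk.py 2
python3 - <<'E'
from h import *; from scipy.spatial import cKDTree
from kin import fk,p,seg
s=status.get_state(); pic,d=viewer.snapshot("wrist"); W,ok=wcloud(d,s); c=pic.astype(int)
rockm=ok&(c.min(-1)>80)&((c[...,0]-c[...,2])>-12)&(W[...,2]>.15)&(W[...,0]<.45)&(W[...,1]>-.13)
armm=ok&(c[...,2]-c[...,0]>4)&(W[...,2]>.15)&(W[...,0]<.3)
v,u=np.mgrid[:400,:640]; t=cKDTree(W[rockm]); dd,i=t.query(W[armm]); o=np.argsort(dd)[:4000:400]
print(np.c_[W[armm][o],dd[o],u[armm][o],v[armm][o]].round(3), rockm.sum(),armm.sum())
cr=pic[100:330,0:230,::-1]; cv2.imwrite("pics/w2c.png",cv2.resize(cr,None,fx=2.5,fy=2.5))
E
```

```text
2.48 [ 0.44   -0.2865  0.551 ] q [ 0.64  0.24 -0.22  1.17  0.05  1.74 -0.54] eff [ -0.2 -53.4  -0.8 -31.7   0.    0.   -0. ] ft [-0.9 -0.3 -0.5]
[[ 4.30e-02 -3.10e-02  2.05e-01  0.00e+00  1.14e+02  2.51e+02]
 [ 9.60e-02 -3.80e-02  5.18e-01  7.00e-03  1.30e+01  3.30e+02]
 [ 6.50e-02 -2.90e-02  1.75e-01  1.10e-02  1.23e+02  2.37e+02]
 [ 9.60e-02 -4.60e-02  5.11e-01  1.50e-02  2.00e+01  3.31e+02]
 [ 9.50e-02 -4.70e-02  4.66e-01  1.80e-02  3.90e+01  3.13e+02]
 [ 5.90e-02 -3.70e-02  1.80e-01  2.10e-02  1.24e+02  2.42e+02]
 [ 3.20e-02 -7.40e-02  2.72e-01  2.40e-02  1.12e+02  2.83e+02]
 [ 6.30e-02 -8.10e-02  4.09e-01  2.70e-02  7.60e+01  3.17e+02]
 [ 5.40e-02 -3.80e-02  2.60e-01  2.90e-02  1.03e+02  2.62e+02]
 [ 8.60e-02 -5.90e-02  4.74e-01  3.20e-02  4.20e+01  3.25e+02]] 30439 9050
```

View pics/w2c.png

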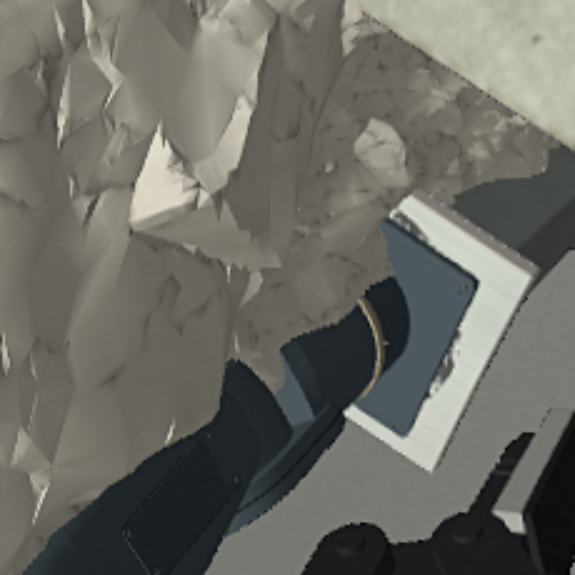

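The bulk's mesh visibly pokes through the robot's own base plate, at crop (420,230) and (450,350). It lies against the upper arm with zero axis-1 torque, so it looks like non-contact scenery. I'll go on in short moves, each gated by the axis-1 torque.

```bash

python3 -m crank '{"translation": [[0.7,2.9,-2],[0.7,2.9,-2],[0,0,0]], "roll": [0.06,0.06,0], "fingers": [1,1,1]}' >/dev/null; python3 chk.py 4 && 
python3 -m crank '{"translation": [[0.7,2.9,-2],[0.7,2.9,-2]], "roll": [0.06,0.06], "fingers": [1,1]}' >/dev/null && python3 chk.py 4 &&
python3 -m crank '{"translation": [[0.7,2.9,-2],[0.7,2.9,-2]], "roll": [0.06,0.06], "fingers": [1,1]}' >/dev/null && python3 chk.py 4 &&
python3 -m crank '{"translation": [[0.7,2.9,-2],[0.7,2.9,-2]], "roll": [0.06,0.06], "fingers": [1,1]}' >/dev/null && python3 chk.py 4 &&
python3 -m crank '{"translation": [[0.7,2.9,-2],[0.7,2.9,-2]], "roll": [0.06,0.06], "fingers": [1,1]}' >/dev/null && python3 chk.py 4 &&
python3 -m crank '{"translation": [[0.5,2.9,-2],[0.5,2.9,-2],[0,0,0]], "roll": [0.05,0.05,0], "fingers": [1,1,1]}' >/dev/null && python3 chk.py 4
```

```text
2.9 [ 0.4542 -0.2257  0.5105] q [ 0.58  0.21 -0.28  1.32  0.06  1.63 -0.54] eff [ -1.4 -49.3  -2.2 -30.4  -0.3  -0.4  -0. ] ft [ 0.1 -0.9 -0.2]
3.15 [ 0.4682 -0.1704  0.4715] q [ 0.51  0.19 -0.33  1.44  0.06  1.52 -0.55] eff [  2.8 -48.7  -0.2 -33.2   0.    1.    0.1] ft [-0.1  0.3 -0.4]
3.4 [ 0.4823 -0.1121  0.4315] q [ 0.44  0.2  -0.38  1.54  0.07  1.42 -0.56] eff [  2.5 -48.9  -1.  -32.2  -0.1   1.    0.2] ft [ 0.1 -0.   0. ]
3.65 [ 0.4965 -0.0541  0.3915] q [ 0.36  0.22 -0.44  1.61  0.1   1.33 -0.59] eff [  2.5 -50.6  -1.8 -31.2  -0.3   0.9   0.2] ft [ 1.1 -1.  -0.4]
3.9 [0.5107 0.0038 0.3515] q [ 0.27  0.27 -0.49  1.67  0.13  1.24 -0.62] eff [  2.5 -53.4  -2.8 -30.   -0.4   0.8   0.3] ft [ 1.2 -0.5  0.2]
4.28 [0.52   0.0634 0.3107] q [ 0.17  0.32 -0.53  1.71  0.17  1.16 -0.67] eff [ -1.7 -52.7  -5.2 -28.   -0.1  -0.5  -0.2] ft [-0.2  1.  -0.5]
```

No contact torque at all, and the tool yaw is 1.29, so the pads close nearly radially. Descending over the knob.

```bash

python3 -m crank '{"translation": [[0,0.15,-4],[0,0,-4],[0,0,-4],[0,0,-4],[0,0,-3]], "roll": [0.05,0.05,0,0,0], "fingers": [1,1,1,1,1]}' >/dev/null; python3 chk.py 4 &&
python3 -m crank '{"translation": [[0,0,-2],[0,0,-1.6],[0,0,-1],[0,0,-0.2],[0,0,0]], "roll": [0,0,0,0,0], "fingers": [1,1,1,1,1]}'; python3 chk.py 4
python3 - <<'E'
from h import *
a,_=viewer.snapshot("wrist"); b,_=viewer.snapshot("scene")
cv2.imwrite("pics/g.png",np.vstack([cv2.resize(a[100:400,120:520],(560,300)),cv2.resize(b[130:330,200:480],(560,300))])[...,::-1])
E
```

```text
4.9 [0.5206 0.0617 0.1209] q [ 0.11  0.53 -0.47  1.97  0.36  0.72 -0.75] eff [  0.9 -64.6  -5.9 -19.7  -0.6   1.    0.5] ft [ 0.2 -0.4  0.2]
time_s: 5.52
eef_pos: [0.5206, 0.0638, 0.0747]
tool_rot: [0.765, 0.644, 0.0, 0.0]
ft_force: [-0.6, -0.3, -0.1]
finger_gap: 1.001
grasp_force: 0.0
5.53 [0.5206 0.0638 0.0747] q [ 0.07  0.6  -0.42  2.01  0.41  0.61 -0.8 ] eff [  0.  -64.1  -4.8 -16.6   0.   -0.   -0. ] ft [-0.6 -0.3 -0.1]
```

View pics/g.png

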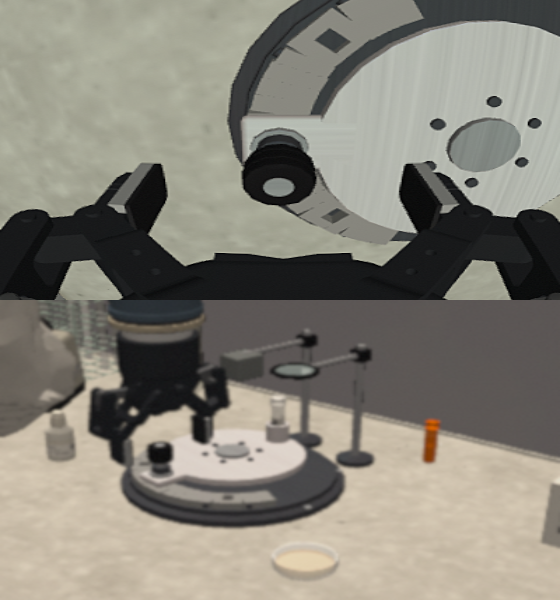

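The wrist crop shows the knob midway between the pads, with its top at full-image pixel about (319,286). I'll check its position by wrist depth.

```bash
python3 - <<'E'
from h import *
s=status.get_state(); p,d=viewer.snapshot("wrist"); W,ok=wcloud(d,s)
m=np.zeros(ok.shape,bool); m[250:320,285:355]=1; m&=ok&(W[...,2]>.08)&(W[...,2]<.1)
X=W[m]; print(len(X),X.mean(0),X.min(0),X.max(0)); print(W[286,319],s["eef_pos"])
E
```

```text
2224 [0.52039069 0.07188525 0.08792842] [0.50677324 0.05732754 0.08001284] [0.53242815 0.08246619 0.09125854]
[0.52020019 0.06940709 0.08991556] [0.52070734 0.06385982 0.07488742]
```

```bash

python3 -m crank '{"translation": [[0,0.3,-0.1],[0,0,0],[0,0,0]], "roll": [0,0,0], "fingers": [0.5,0.4,0.35]}'; python3 -m crank '{"translation": [[0,0,0],[0,0,0],[0,0,0],[0,0,0]], "roll": [0,0,0,0], "fingers": [0.25,0.2,0.1,0]}';python3 chk.py 4
```

```text
time_s: 6.05
eef_pos: [0.5203, 0.0669, 0.0733]
tool_rot: [0.765, 0.644, 0.0, 0.0]
ft_force: [-0.4, 0.1, 0.3]
finger_gap: 0.377
grasp_force: 0.0
time_s: 6.55
eef_pos: [0.5197, 0.0669, 0.0735]
tool_rot: [0.765, 0.644, -0.0, -0.0]
ft_force: [-3.0, 1.2, 5.6]
finger_gap: 0.271
grasp_force: 58.5
6.55 [0.5197 0.0669 0.0735] q [ 0.07  0.6  -0.42  2.01  0.41  0.61 -0.81] eff [  0.4 -62.7  -4.1 -17.5   0.5  -0.8   0. ] ft [-3.   1.2  5.6]
```

Gripped with 58 N. Now lift the plunger.

```bash

python3 -m crank '{"translation": [[0,0,0.4],[0,0,0.4],[0,0,0.3],[0,0,0]], "roll": [0,0,0,0], "fingers": [0,0,0,0]}';python3 chk.py 4
```

```text
time_s: 7.05
eef_pos: [0.5199, 0.0668, 0.0842]
tool_rot: [0.765, 0.644, -0.0, -0.0]
ft_force: [-1.3, 1.4, -9.4]
finger_gap: 0.272
grasp_force: 59.2
7.05 [0.5199 0.0668 0.0842] q [ 0.07  0.58 -0.43  2.    0.4   0.64 -0.79] eff [  1.1 -69.5  -4.6 -20.1   0.5  -0.1   0. ] ft [-1.3  1.4 -9.4]
```

The plunger is up about 10.7 mm with a spring pull near 9 N, so the pin is clear. Next, the arc increments about the axis.

```bash
python3 - <<'E'
import numpy as np
C=np.array([.609,.0491]);k=np.array([.5200,.0665])-C
R=lambda t:np.array([[np.cos(t),-np.sin(t)],[np.sin(t),np.cos(t)]])
th=np.r_[0,.03,np.arange(.08,.72,.05)]
P=[R(t)@k+C for t in th]
for a,t,b in zip(P[1:],th[1:],np.diff(P,axis=0)): print(t.round(2),a.round(4),(b*100).round(2))
E
```

```text
0.03 [0.5195 0.0638] [-0.05 -0.27]
0.08 [0.5189 0.0593] [-0.06 -0.45]
0.13 [0.5185 0.0548] [-0.04 -0.45]
0.18 [0.5183 0.0503] [-0.02 -0.45]
0.23 [0.5184 0.0458] [ 0.01 -0.45]
0.28 [0.5187 0.0412] [ 0.03 -0.45]
0.33 [0.5192 0.0367] [ 0.05 -0.45]
0.38 [0.5199 0.0322] [ 0.07 -0.45]
0.43 [0.5208 0.0278] [ 0.1  -0.44]
0.48 [0.522  0.0234] [ 0.12 -0.44]
0.53 [0.5234 0.0191] [ 0.14 -0.43]
0.58 [0.525  0.0149] [ 0.16 -0.42]
0.63 [0.5268 0.0107] [ 0.18 -0.42]
0.68 [0.5289 0.0067] [ 0.2  -0.41]
```

```bash

python3 -m crank '{"translation": [[-0.05,-0.27,0.05],[0,0,0]], "roll": [0.03,0], "fingers": [0,0]}'; python3 chk.py 4 &&
python3 -m crank '{"translation": [[-0.06,-0.45,0],[-0.04,-0.45,0],[-0.02,-0.45,0],[0.01,-0.45,0],[0.03,-0.45,0]], "roll": [0.05,0.05,0.05,0.05,0.05], "fingers": [0,0,0,0,0]}' | grep -E 'force|gap'; python3 chk.py 5
```

```text
time_s: 7.3
eef_pos: [0.5194, 0.0637, 0.0845]
tool_rot: [0.755, 0.656, -0.0, -0.0]
ft_force: [-2.3, 0.9, -8.7]
finger_gap: 0.273
grasp_force: 59.2
7.3 [0.5194 0.0637 0.0845] q [ 0.09  0.58 -0.44  2.    0.41  0.64 -0.76] eff [  0.8 -69.3  -5.1 -20.5   0.3  -0.4   0.1] ft [-2.3  0.9 -8.7]
ft_force: [-0.9, 1.8, -9.0]
finger_gap: 0.272
grasp_force: 59.2
7.92 [0.5192 0.0415 0.0847] q [ 0.18  0.59 -0.52  2.01  0.47  0.66 -0.54] eff [ -0.1 -69.1  -5.6 -19.4   0.2   0.1  -0.8] ft [-0.9  1.8 -9. ]
```

```bash

python3 -m crank '{"translation": [[0.05,-0.45,0],[0.07,-0.45,0],[0.1,-0.44,0],[0.12,-0.44,0]], "roll": [0.05,0.05,0.05,0.05], "fingers": [0,0,0,0]}' | grep -E 'force|gap'; python3 chk.py 5 &&
python3 -m crank '{"translation": [[0.14,-0.43,0],[0.16,-0.42,0],[0.18,-0.42,0],[0.2,-0.41,0],[0,0,0]], "roll": [0.05,0.05,0.05,0.05,0], "fingers": [0,0,0,0,0]}' | grep -E 'force|gap'; python3 chk.py 5
python3 - <<'E'
from h import *
s=status.get_state()
a,_=viewer.snapshot("wrist"); b,_=viewer.snapshot("scene"); c,_=viewer.snapshot("top")
cv2.imwrite("pics/r1.png",np.hstack([np.vstack([cv2.resize(a[60:360,160:480],(400,300)),cv2.resize(b[130:330,220:440],(400,300))]),cv2.resize(c[160:290,260:390],(400,600))])[...,::-1])
E
```

```text
ft_force: [1.3, 3.1, -8.6]
finger_gap: 0.272
grasp_force: 59.3
8.43 [0.523  0.0239 0.0848] q [ 0.25  0.61 -0.58  2.    0.52  0.68 -0.35] eff [  0.3 -69.3  -6.5 -18.8   0.2   0.4  -0.9] ft [ 1.3  3.1 -8.6]
ft_force: [2.7, 2.9, -9.8]
finger_gap: 0.268
grasp_force: 59.3
9.05 [0.5303 0.0072 0.0849] q [ 0.32  0.63 -0.63  1.98  0.56  0.71 -0.16] eff [  2.2 -69.1  -7.9 -17.6   0.    1.4   0.3] ft [ 2.7  2.9 -9.8]
```

View pics/r1.png

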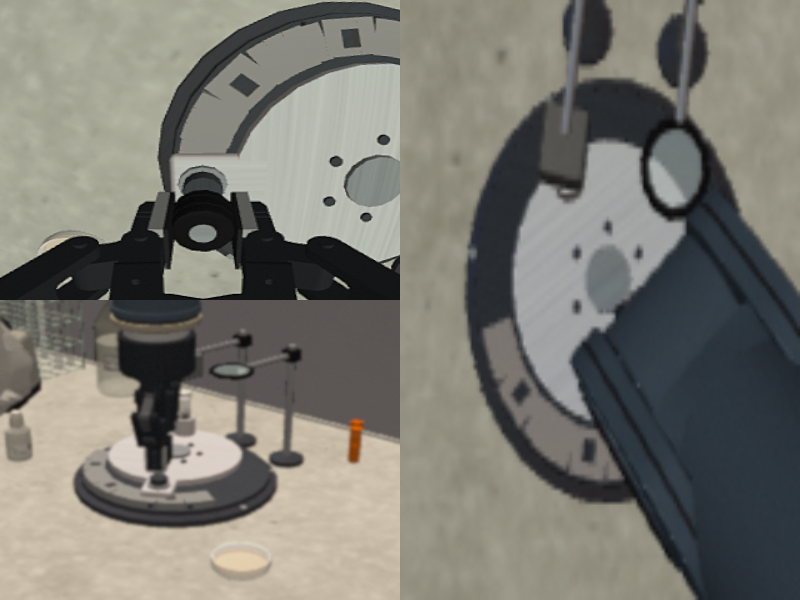

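The pictures show the vial cap just emerging under the reader head at (570,190), the knob still gripped, and the stage at about 0.68 rad. Forces are low. I'll let the pin down on the plate, release, turn the gripper so the pads straddle the knob tangentially, and cage it loosely to slide it.

```bash

python3 -m crank '{"translation": [[0,0,-0.15],[0,0,-0.13],[0,0,0]], "roll": [0,0,0], "fingers": [0,0,0.5]}' | grep -E 'force|gap|pos'; 
python3 -m crank '{"translation": [[0,0,0],[0,0,0],[0,0,0],[0,0,0],[0,0,0]], "roll": [0,0,-0.17,-0.17,-0.17], "fingers": [0.55,0.55,0.55,0.55,0.55]}' | grep -E 'force|gap|pos'; python3 chk.py 5 &&
python3 -m crank '{"translation": [[0,0,0],[0,0,0],[0,0,0],[0,0,0],[0,0,0]], "roll": [-0.17,-0.17,-0.17,-0.17,-0.17], "fingers": [0.55,0.55,0.55,0.55,0.55]}' | grep -E 'force|gap|pos'; python3 chk.py 5 &&
python3 -m crank '{"translation": [[0,0,0],[0,0,0]], "roll": [-0.17,-0.05], "fingers": [0.55,0.55]}' | grep -E 'force|gap|pos'; python3 chk.py 5
cat > knob.py <<'E'
from h import *
s=status.get_state(); p,d=viewer.snapshot("wrist"); W,ok=wcloud(d,s)
e=s["eef_pos"]; m=ok&(np.hypot(W[...,0]-e[0],W[...,1]-e[1])<.03)&(W[...,2]>.06)&(p.max(-1)<255)
m[:,:270]=0; m[:,370:]=0
v,u=np.nonzero(m); X=W[m]; h=np.percentile(X[:,2],97); t=X[abs(X[:,2]-h)<.002]
c=(t[:,:2].min(0)+t[:,:2].max(0))/2; C=np.array([.609,.0491]); k=c-C
print("top z",h.round(4),len(t),"c",c.round(4),"ext",np.ptp(t[:,:2],axis=0).round(3),"ang",(np.arctan2(k[1],k[0])%(2*np.pi)-2.9487).round(3),"tcp",e.round(4),"ft",s["ft_force"].round(1),s["finger_gap"].round(3))
E
python3 knob.py
```

```text
eef_pos: [0.5293, 0.0068, 0.0824]
ft_force: [-0.4, -0.7, 0.1]
finger_gap: 0.475
grasp_force: 0.0
eef_pos: [0.5292, 0.0068, 0.0821]
ft_force: [0.1, 0.4, -0.4]
finger_gap: 0.548
grasp_force: 0.0
10.2 [0.5292 0.0068 0.0821] q [ 0.22  0.6  -0.49  1.99  0.45  0.65 -0.56] eff [  2.2 -64.6  -7.2 -17.5   0.7   0.2   2.2] ft [ 0.1  0.4 -0.4]
eef_pos: [0.5292, 0.007, 0.0822]
ft_force: [0.1, -0.4, -0.5]
finger_gap: 0.549
grasp_force: 0.0
10.82 [0.5292 0.007  0.0822] q [ 0.06  0.57 -0.24  2.    0.24  0.6  -1.2 ] eff [  2.2 -64.9  -3.3 -17.4   0.8   0.1   2.1] ft [ 0.1 -0.4 -0.5]
eef_pos: [0.5292, 0.0071, 0.0822]
ft_force: [1.8, -0.1, -0.1]
finger_gap: 0.549
grasp_force: 0.0
11.07 [0.5292 0.0071 0.0822] q [ 0.02  0.57 -0.18  2.    0.18  0.59 -1.35] eff [  0.4 -64.9  -1.  -17.3  -0.1  -0.   -0.4] ft [ 1.8 -0.1 -0.1]Traceback (most recent call last):
  File "knob.py", line 7, in <module>
    print("top z",h.round(4),len(t),"c",c.round(4),"ext",np.ptp(t[:,:2],axis=0).round(3),"ang",(np.arctan2(k[1],k[0])%(2*np.pi)-2.9487).round(3),"tcp",e.round(4),"ft",s["ft_force"].round(1),s["finger_gap"].round(3))
                                                                                                                                                                                              ^^^^^^^^^^^^^^^^^^^^^
AttributeError: 'float' object has no attribute 'round'
```

```bash
sed -i 's/s\["finger_gap"\].round(3)/round(s["finger_gap"],3)/' knob.py
python3 -m crank '{"translation": [[0,0,0],[0,0,0],[0,0,0]], "roll": [0,0,0], "fingers": [0.38,0.36,0.36]}' | grep -E 'force|gap|pos'; python3 knob.py
```

```text
eef_pos: [0.5292, 0.0069, 0.082]
ft_force: [0.7, 0.8, -0.3]
finger_gap: 0.363
grasp_force: 0.0
top z 0.167 382 c [0.546  0.0178] ext [0.014 0.022] ang 0.654 tcp [0.5292 0.0069 0.082 ] ft [ 0.7  0.8 -0.3] 0.363
```

```bash
sed -i 's/(W\[...,2\]>.06)/(W[...,2]>.06)\&(W[...,2]<.105)/; s/<.03)/<.018)/; s/,:270\]/,:295]/; s/,370:\]/,345:]/' knob.py; python3 knob.py
python3 - <<'E'
from h import *
s=status.get_state(); p,d=viewer.snapshot("wrist"); W,ok=wcloud(d,s)
for v in range(230,330,10): print(v,[(int(W[v,u,2]*1000)) for u in range(250,400,10)])
E
```

```text
top z 0.0979 1518 c [0.5305 0.0094] ext [0.024 0.024] ang 0.661 tcp [0.5292 0.0069 0.082 ] ft [ 0.7 -0.1 -0.7] 0.356
230 [32, 30, 31, 30, 30, 47, 48, 50, 49, 46, 30, 30, 30, 30, 30]
240 [1, 30, 31, 31, 31, 46, 56, 60, 58, 48, 31, 31, 30, 11, 1]
250 [0, 1, 0, 0, 11, 46, 60, 79, 59, 50, 12, 0, 0, 0, 1]
260 [1, 0, 1, 84, 86, 79, 86, 89, 87, 81, 0, 84, 0, 0, 0]
270 [1, 1, 87, 94, 86, 89, 96, 96, 96, 90, 0, 94, 87, 89, 2]
280 [1, 97, 97, 102, 87, 97, 97, 96, 97, 96, 0, 102, 103, 97, 0]
290 [0, 111, 110, 109, 89, 96, 97, 96, 97, 96, 1, 109, 109, 111, 1]
300 [119, 118, 119, 111, 90, 96, 97, 97, 97, 97, 2, 109, 119, 119, 119]
310 [126, 125, 124, 114, 96, 0, 1, 1, 0, 0, 0, 109, 124, 125, 125]
320 [130, 131, 130, 130, 0, 0, 0, 0, 0, 1, 0, 110, 131, 131, 130]
```

The knob top is at 97 mm, which is 8 mm above home, so the pin rides on the plate. Now I slide it in small steps, checking the knob height after each, and stop when it drops.

```bash
echo 'import sys; sys.exit(0 if h>.0945 and np.linalg.norm(s["ft_force"])<9 else 1)' >> knob.py
python3 -m crank '{"translation": [[0.12,-0.24,0],[0.13,-0.23,0]], "roll": [0.03,0.03], "fingers": [0.36,0.36]}' >/dev/null; python3 knob.py &&
python3 -m crank '{"translation": [[0.05,-0.08,0],[0.05,-0.08,0]], "roll": [0.01,0.01], "fingers": [0.36,0.36]}' >/dev/null && python3 knob.py &&
python3 -m crank '{"translation": [[0.05,-0.08,0],[0.05,-0.08,0]], "roll": [0.01,0.01], "fingers": [0.36,0.36]}' >/dev/null && python3 knob.py &&
python3 -m crank '{"translation": [[0.05,-0.08,0]], "roll": [0.01], "fingers": [0.36]}' >/dev/null && python3 knob.py &&
python3 -m crank '{"translation": [[0.05,-0.08,0]], "roll": [0.01], "fingers": [0.36]}' >/dev/null && python3 knob.py &&
python3 -m crank '{"translation": [[0.05,-0.08,0]], "roll": [0.01], "fingers": [0.36]}' >/dev/null && python3 knob.py
```

```text
top z 0.0979 1431 c [0.5313 0.0078] ext [0.024 0.023] ang 0.682 tcp [0.5316 0.0032 0.082 ] ft [-1.6  4.5  1.6] 0.364
top z 0.0979 1444 c [0.5329 0.0058] ext [0.024 0.023] ang 0.711 tcp [0.5327 0.0011 0.082 ] ft [-1.2  4.6  1.1] 0.359
top z 0.0979 1430 c [0.5337 0.0037] ext [0.024 0.023] ang 0.736 tcp [ 0.5339 -0.0008  0.082 ] ft [-0.4  4.4  0. ] 0.358
top z 0.098 1413 c [0.534  0.0033] ext [0.023 0.023] ang 0.741 tcp [ 0.5344 -0.0017  0.082 ] ft [-0.1  4.4 -0.9] 0.358
top z 0.0978 1430 c [0.5349 0.0023] ext [0.024 0.023] ang 0.756 tcp [ 0.5347 -0.0025  0.0819] ft [-0.6  3.5 -0.8] 0.36
top z 0.0977 1417 c [0.5352 0.0018] ext [0.023 0.024] ang 0.763 tcp [ 0.5351 -0.0034  0.0819] ft [-1.4  3.9 -0.7] 0.362
```

```bash

python3 -m crank '{"translation": [[0.05,-0.07,0]], "roll": [0.01], "fingers": [0.36]}' >/dev/null && python3 knob.py &&
python3 -m crank '{"translation": [[0.05,-0.07,0]], "roll": [0.01], "fingers": [0.36]}' >/dev/null && python3 knob.py &&
python3 -m crank '{"translation": [[0.05,-0.07,0]], "roll": [0.01], "fingers": [0.36]}' >/dev/null && python3 knob.py &&
python3 -m crank '{"translation": [[0.05,-0.07,0]], "roll": [0.01], "fingers": [0.36]}' >/dev/null && python3 knob.py &&
python3 -m crank '{"translation": [[0.05,-0.07,0]], "roll": [0.01], "fingers": [0.36]}' >/dev/null && python3 knob.py &&
python3 -m crank '{"translation": [[0.05,-0.07,0]], "roll": [0.01], "fingers": [0.36]}' >/dev/null && python3 knob.py
```

```text
top z 0.0974 1450 c [0.5357 0.0011] ext [0.024 0.024] ang 0.773 tcp [ 0.5355 -0.0042  0.0819] ft [-1.6  4.3 -2.2] 0.358
top z 0.0902 1363 c [ 5.365e-01 -1.000e-04] ext [0.023 0.023] ang 0.79 tcp [ 0.5361 -0.0054  0.082 ] ft [-0.2  1.1 -1.3] 0.361
```

The pin snapped in: the knob top dropped 7.7 mm and the force fell away. Opening the fingers, then checking.

```bash

python3 -m crank '{"translation": [[-0.05,0.07,0],[0,0,0],[0,0,0]], "roll": [0,0,0], "fingers": [0.6,0.7,0.8]}' | grep -E 'force|gap|pos'; python3 knob.py
python3 -m crank '{"translation": [[0,0,1],[0,0,2],[0,0,3],[0,0,4],[0,0,4]], "roll": [0,0,0,0,0], "fingers": [0.8,0.8,0.8,0.8,0.8]}' | grep -E 'force|gap|pos|time'
python3 - <<'E'
from h import *
s=status.get_state(); p,d=viewer.snapshot("wrist"); W,ok=wcloud(d,s)
m=ok&(np.hypot(W[...,0]-.5365,W[...,1]+.0)<.02)&(W[...,2]>.065)&(W[...,2]<.105); print("knob top",np.percentile(W[m][:,2],[50,75,90,95]).round(4))
m=ok&(np.hypot(W[...,0]-.58,W[...,1]-.03)<.012); print("disc",np.median(W[m][:,2]))
b,_=viewer.snapshot("scene")
cv2.imwrite("pics/f.png",np.vstack([cv2.resize(p[40:340,160:560],(533,300)),cv2.resize(b[130:330,220:440],(533,300))])[...,::-1])
E
```

```text
eef_pos: [0.5358, -0.0041, 0.0821]
ft_force: [-0.4, 0.9, -0.2]
finger_gap: 0.804
grasp_force: 0.0
top z 0.0902 1389 c [ 5.368e-01 -1.000e-04] ext [0.023 0.024] ang 0.791 tcp [ 0.5358 -0.0041  0.0821] ft [-0.4  0.9 -0.2] 0.804
time_s: 14.48
eef_pos: [0.5355, -0.004, 0.2239]
ft_force: [-0.1, -0.4, -0.2]
finger_gap: 0.797
grasp_force: 0.0
knob top [0.0887 0.0893 0.0899 0.0902]
disc 0.04711724967306516
```

View pics/f.png

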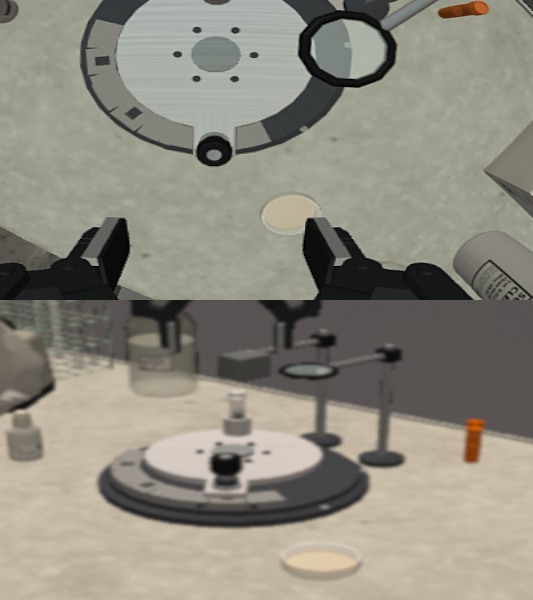

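The knob top is at 89 mm, so the plunger is home. The vial at (237,410) stands upright under the reader, the bottle and dish are untouched, and the gripper is clear.

```bash
python3 -c "
from bench import hand_in
print(hand_in())"
```

```text
the job is handed in; nothing more can be done
None
```

The stage is turned and locked in the hole under the square reader: the plunger is fully home, the vial stands upright, the gripper is clear, and the job is handed in at about 14.6 s of the 40 s, with no verdict returned.

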